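# Tap the tapered key into a split shoe last

## Robot

A 6-joint arm with a two-finger parallel gripper is mounted at the origin on the work surface. World frame = base frame: x ahead of the robot, y to its left, z up, the work surface at z = 0. Lengths are in m, angles in rad, forces in N, time in s.
With the tool pointing down it reaches from about 0.4 to 0.825 m from the base axis. Payload 7 kg.
Tool frame: the origin (TCP) lies on the front face of the gripper's body, between the roots of the fingers; the fingertips stand 66 mm ahead of it and the grasp point (between the pads) lies 47 mm ahead of it; z points along the fingers, y is the line along which they close (so a half turn about z gives the same grasp; the last joint's range is limited). The gripper opens to 88 mm and grips with 3 to 60 N. Pads are 19 mm wide; open, the fingers measure 130 mm over their backs; the gripper's body (78 mm by 193 mm) begins 47 mm behind the grasp point.
Start: joints at [1.42, 0.359, 0.012, 0, -1.224, -0.288], TCP at [0.287, 0.611, 0.292] pointing down, gripper open.
Joint ranges: [-3.07, 3.07], [-1.43, 2.12], [-1.02, 1.25], [-3.03, 1.67], [-3.05, -0], [-3.03, 3.03]. Speed limits (rad/s): [2.39, 2.39, 3.01, 3.14, 3.14, 3.14].

## Interface

Orientations are given as [roll, pitch, yaw] about the fixed x, y, z axes, in that order (R = Rz(yaw) Ry(pitch) Rx(roll)).
In Python, from station import arm gives the robot as it stands. The module is installed in compiled form; this text tells all that it offers.
- The arm moves only by the tool move_arm, never from a script. Its argument "increments" is a list of rows, each an object of numbers: "jaw": the gripper command: -1 is shut, 1 is fully open, values between are in proportion; "dx", "dy", "dz": the shift along the tool's x, y, z in m; "twist": the turn about the tool's z in rad. A call has 1 to 12 rows; each row shifts and turns the commanded pose from where the row before left it, along the tool's axes as they then stand; what a row does not reach is not made up. A row lasts 1/12 s, in which the tool goes at most 41.7 mm and 7.16 degrees, less where a joint would pass 70% of its speed; a pose out of reach is approached as far as the arm can. A call is refused whole if a number of a shift passes 0.0417 or a number of a turn 0.125, either way. A call with a gripper value outside its range is refused whole. The fingers move at their own pace and stop on an object; "force" is the grip in N (left out, the last holds). Time passes only in rows, so rows that do not move let the fingers close. It gives the time, the measured TCP pose, the force, the opening and the grip force at its end, in the units of the state.
- arm.get_state(): the state, without advancing time (a new reading comes with each control period).
- arm.grab_frame(name): name is "side" or "top"; returns the picture (480x640x3 uint8, blue, green, red); there is no depth.
- arm.camera_info(name): a dict with "K" (3x3 intrinsics, pixels), "extrinsics" (4x4, takes a point from camera to world coordinates). Camera axes: x right, y down, z forward; pixel columns grow to the right and rows downward; lengths in m; the calibration is good to about 2 mm. A picture is of the moment at which its call begins. camera_info takes no time and is no camera call.
- arm.job_done(): hands the job in; it is judged then, once.
Trained networks look in the newest picture that a camera, given by its name, has taken for a name from the list of things; names that differ only in an ending like _2 or _b are one class to them, and where a whole thing is asked for, a point or a joint stands for the part that bears it (a point fixed in the world has none). Each returns a list of dicts, best first, with "score" (0 to 1); they miss things now and then, are a little off and sometimes report something else, mostly with a low value. They report only what shows in the picture. A call takes as long as a camera call. They do not tell look-alikes from the thing itself.
- arm.find_in(camera, name): "position" ([x, y, z] in m, in world coordinates, good to about 4 mm: the middle of the surface that is visible of it).
- arm.silhouettes(camera, name): "pixels" (480x640 bool, what is visible of it).
- arm.pinpoint(camera, name): "position" ([x, y, z] in m, in world coordinates, good to about 4 mm: a listed point, or the origin of a listed thing).
The state is a dict: "t": time; "q": joint angles; "qd": joint speeds; "joint_efforts": joint torques, N m; "eef_pos": TCP position; "ee_rot": TCP orientation; "force": force on the tool from outside, world axes, zero at the start; "moment": the same for the moment, N m; "width": finger opening in m; "gripper_force": force on a finger pad.
Only numpy, scipy, OpenCV 4.12 (cv2) and the standard library are available. Lean on these libraries where they do the work, as an engineer would, in place of code of your own. Each camera call takes 0.05 s, during which the arm holds its last target. There are 200 camera calls.

## Task

The pale wooden shoe last on the stand is in two halves with a tapered gap across it. Take the blue-headed tapered key out of the rack, set it thin end down in the gap, midway across the last, and tap or press it in from above until it is tight: the two halves fully spread and the key's head almost down on the last. Let go of it and leave the red-headed key in the rack.

Things in the scene. Friction and masses are not known exactly. Their poses are not given: they have to be found in the camera images.
- blue_key: Brown wooden wedge with a blue block as head, about 100 g. Origin: centre of the thin bottom end; z up. Wedge 74 mm tall, 30 wide (y), tapering along x from 6 to 32 mm thick; head 34 (x) by 42 (y) by 34 mm tall, top 108 mm above origin. Stands upright in a slot of a fixed plywood rack 85 mm high, head resting on its top: lifts straight out. Half a turn about z makes no difference.
- red_key: Same head in red, thinner wedge (6 to 19 mm); origin and axes as the blue key. In the other slot of the same rack, 75 mm from the blue key along their x. Not to be used.
- gap (a point): Middle of the gap's mouth, at the top of the pale last (246 mm long, 125 mm above the bench, on a fixed stand). z up; x along the last, across the gap; y along the gap. The key goes in with its x along this x, either way round. Gap 18 mm wide at the mouth, open at both sides, brass-lined walls sloping like the key's. Beside it the last is 40 mm wide at the top, 75 mm lower down.
- heel_half (a joint): Outward slide of the heel half, m: 0 closed, 0.00635 at its stop. The toe half moves equally the other way, so the gap's middle stays put. Put in loosely, the key rests, bottom 34 mm below the mouth; pushed straight down with about 10 to 16 N it spreads the halves, stays where left, and stops hard 36 mm deeper: bottom 70 mm below the mouth, head's underside 4 mm and its top 38 mm above the last.
There are look-alikes about, which are no part of the job. Leave any turquoise or yellow look-alike of the blue_key alone.

How it is judged:
At the end, for the whole second after the job is handed in: The blue key stands in the gap within 10 mm of its middle along the last and 15 mm across it, upright within 11 degrees, driven to within 12 mm of its tight depth (bottom end more than 58 mm below the gap's mouth), with the heel half spread by more than 4.5 mm; the key is released and at rest (value of joint heel_half above 0.0045 m and z of blue_key in the frame of gap below -0.058 m and x of blue_key in the frame of gap between -0.01 and 0.01 m and y of blue_key in the frame of gap between -0.015 and 0.015 m and angle between blue_key's own z axis and vertical below 0.2 rad and linear speed of blue_key below 0.02 m/s); the robot touches nothing.
It fails at once if the red key is taken out of the rack or shifted by more than 30 mm (distance of red_key from where it was at the start of the episode above 0.03 m).
It also fails if it takes over 45 s, if anything falls off the work surface, if the arm or the gripper's body presses on something with over 40 N, if the wrist force passes 120 N, or if a joint passes its speed limit or range.

## Working session

There is one attempt and no reset: what is moved stays moved. The work goes in short steps, Python scripts to look and compute and a tool call to move; the robot and the scene stay as the last step left them, time stands still between calls to the robot, and variables do not carry over. Pictures are saved under pics/ and viewed, at most 10 in all, crops included, and the job is handed in when it is done.

Besides the shell and the picture viewer there is one more tool, called after "Call:" as a command line: name --argument value ..., lists and objects as JSON in quotes. move_arm: Moves the arm, as the interface text tells. Its arguments: {"type":"object","properties":{"increments":{"type":"array"},"force":{"type":"number"}},"required":["increments"]}

```bash
mkdir -p pics; python3 - <<'E'
from station import arm
import cv2,numpy as np
for c in("side","top"):
    cv2.imwrite(f"pics/{c}0.png",arm.grab_frame(c))
    i=arm.camera_info(c);print(c,np.round(i["K"],1).tolist(),np.round(i["extrinsics"],3).tolist())
    for n in("blue_key","red_key","gap"):
        for f in("pinpoint","find_in"):
            try:print(n,f,[(np.round(d["position"],3).tolist(),round(d["score"],2)) for d in getattr(arm,f)(c,n)])
            except Exception as e:print(n,f,e)
s=arm.get_state();print({k:np.round(v,3).tolist() for k,v in s.items()})
E
```

```text
side [[589.1, 0.0, 324.7], [0.0, 589.1, 237.1], [0.0, 0.0, 1.0]] [[0.795, -0.308, 0.523, 0.03], [-0.607, -0.377, 0.7, -0.795], [-0.018, -0.873, -0.487, 0.627], [0.0, 0.0, 0.0, 1.0]]
blue_key pinpoint [([0.529, -0.131, 0.002], 0.88), ([0.637, -0.301, 0.001], 0.6)]
blue_key find_in [([0.627, -0.306, 0.082], 0.84), ([0.523, -0.146, 0.084], 0.73), ([0.5, -0.269, 0.114], 0.66)]
red_key pinpoint []
red_key find_in [([0.475, -0.344, 0.11], 0.81)]
gap pinpoint [([0.584, 0.157, 0.122], 0.57)]
gap find_in [([0.555, 0.103, 0.039], 0.82)]
top [[569.7, 0.0, 314.3], [0.0, 569.7, 246.3], [0.0, 0.0, 1.0]] [[-0.013, -0.997, 0.07, 0.489], [-1.0, 0.014, 0.009, -0.08], [-0.01, -0.07, -0.997, 1.085], [0.0, 0.0, 0.0, 1.0]]
blue_key pinpoint [([0.637, -0.3, -0.001], 0.73), ([0.529, -0.132, -0.001], 0.71)]
blue_key find_in [([0.635, -0.294, 0.107], 0.91), ([0.527, -0.129, 0.108], 0.82), ([0.508, -0.258, 0.117], 0.7)]
red_key pinpoint [([0.486, -0.326, 0.009], 0.71)]
red_key find_in [([0.485, -0.323, 0.115], 0.73)]
gap pinpoint [([0.582, 0.163, 0.126], 0.66)]
gap find_in [([0.579, 0.173, 0.046], 0.69)]
{'t': 0.7, 'q': [1.42, 0.359, 0.012, -0.0, -1.224, -0.288], 'qd': [-0.001, -0.001, 0.0, -0.003, -0.003, -0.0], 'joint_efforts': [0.001, -58.217, 29.325, 7.001, 0.013, -0.0], 'eef_pos': [0.287, 0.611, 0.292], 'ee_rot': [-3.142, 0.0, -0.439], 'force': [0.326, 0.331, 0.107], 'moment': [-0.009, -0.011, 0.014], 'gripper_force': 0.0, 'width': 0.088}
```

View pics/top0.png

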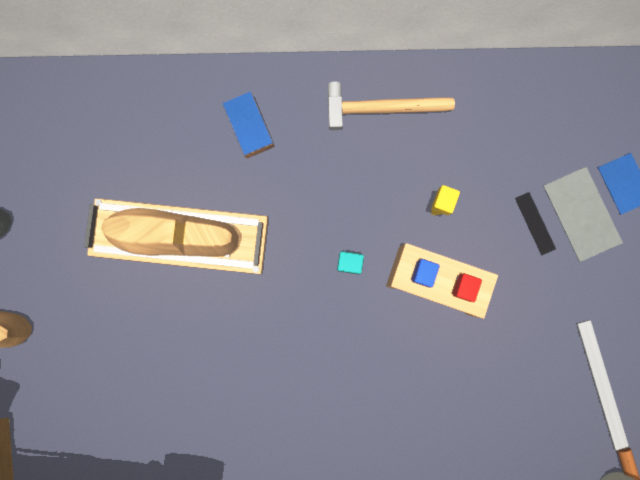

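View pics/side0.png

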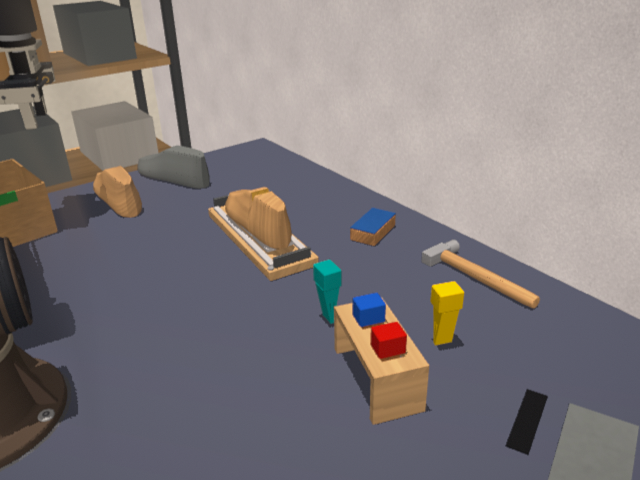

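The top view shows four key-like things: blue in the rack (427,273), red in the rack (469,288), turquoise standing free (351,263) and yellow standing free (446,200). The blue one in the rack next to the red fits the description, and the networks' candidates at (0.527,-0.129) and (0.635,-0.294) are the look-alikes. The last is at (170,235), with its gap near (180,235). I'll confirm this in an enlarged crop.

```bash
cat >h.py <<'E'
import numpy as np,cv2
from station import arm
def ray(c,uv,z):
    i=arm.camera_info(c);K=np.array(i["K"]);E=np.array(i["extrinsics"])
    uv=np.atleast_2d(uv).astype(float)
    d=np.c_[uv,np.ones(len(uv))]@np.linalg.inv(K).T@E[:3,:3].T
    o=E[:3,3]; return o+d*((z-o[2])/d[:,2])[:,None]
def proj(c,P):
    i=arm.camera_info(c);K=np.array(i["K"]);E=np.linalg.inv(np.array(i["extrinsics"]))
    p=(np.atleast_2d(P)@E[:3,:3].T+E[:3,3])@K.T; return p[:,:2]/p[:,2:]
E
python3 - <<'E'
from h import *
im=cv2.imread("pics/top0.png");b,g,r=[im[...,k].astype(int) for k in range(3)]
for n,m,box in(("blue",(b>150)&(r<90)&(g<110),(405,250,450,295)),("red",(r>140)&(b<60)&(g<60),(450,265,490,310))):
    mm=np.zeros(b.shape,np.uint8);x0,y0,x1,y1=box;mm[y0:y1,x0:x1]=m[y0:y1,x0:x1]
    ys,xs=np.nonzero(mm);P=ray("top",np.c_[xs,ys],0.119)[:,:2]
    R=cv2.minAreaRect((P*1000).astype(np.float32));print(n,len(xs),P.mean(0).round(4),R)
a=cv2.resize(im[190:320,325:500],None,fx=4,fy=4,interpolation=cv2.INTER_CUBIC)[:300*2,:400*2]
g=cv2.resize(im[195:280,80:275],None,fx=4,fy=4,interpolation=cv2.INTER_CUBIC)
cv2.imwrite("pics/crop1.png",a);cv2.imwrite("pics/crop2.png",g)
# stand outline
hs=cv2.cvtColor(im,cv2.COLOR_BGR2HSV);m=((hs[...,0]<30)&(hs[...,2]>110)&(hs[...,1]>40)).astype(np.uint8);m[:,:80]=0;m[:,280:]=0;m[:190]=0;m[290:]=0
ys,xs=np.nonzero(m);P=ray("top",np.c_[xs,ys],0.02)[:,:2];print(cv2.minAreaRect((P*1000).astype(np.float32)))
E
```

```text
blue 13 [ 0.5141 -0.2439] ((513.5095825195312, -243.6796112060547), (0.8664284348487854, 33.818077087402344), 71.5092544555664)
red 22 [ 0.4885 -0.3139] ((488.08013916015625, -313.8861083984375), (1.5893594026565552, 35.325294494628906), 69.91302490234375)
((587.8971557617188, 188.27041625976562), (332.1880798339844, 111.13375854492188), 83.22733306884766)
```

View pics/crop1.png

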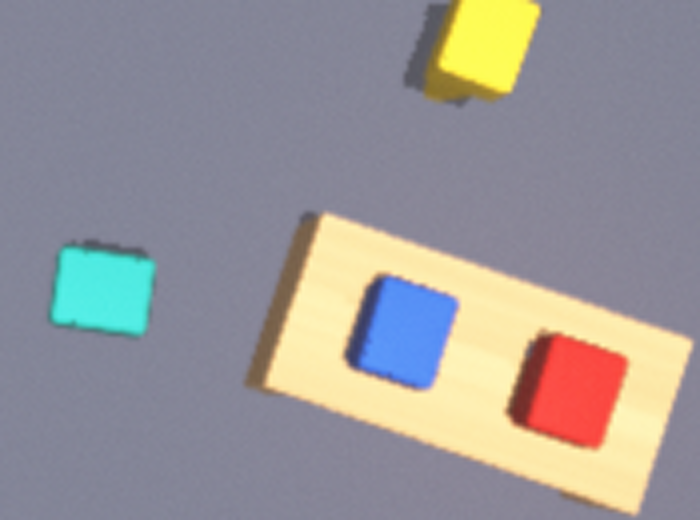

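View pics/crop2.png

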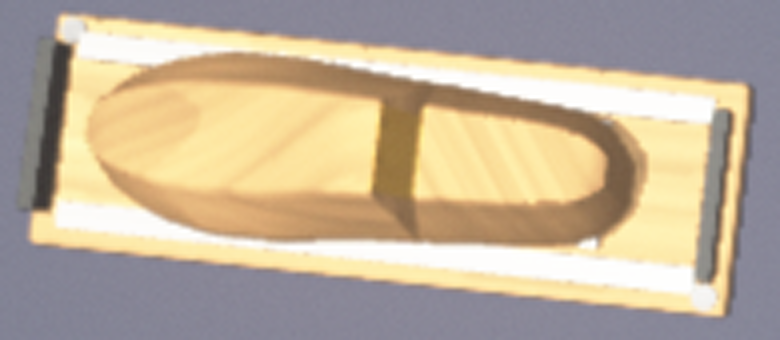

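The crop shows the blue head's top at crop (407,333) in the rack beside the red one (570,390). Turquoise (103,290) and yellow (490,45) stand outside the rack, so the rack's blue key is the one to take. The second crop shows the gap's mouth, with corners at about (380,97), (421,103), (415,203) and (373,193).

```bash
python3 - <<'E'
from h import *
np.set_printoptions(precision=4,suppress=True)
ctr=lambda px,o:np.array(px)/4+o-.375
k=ray("top",ctr([(385,275),(457,297),(430,390),(360,370)],(325,190)),0.119)
r=ray("top",ctr([(553,332),(627,355),(599,448),(528,427)],(325,190)),0.119)
g=ray("top",ctr([(380,97),(421,103),(415,203),(373,193)],(80,195)),0.125)
for n,q in(("k",k),("r",r),("g",g)):print(n,q.mean(0),[np.linalg.norm(q[i]-q[(i+1)%4]).round(4) for i in range(4)])
ang=lambda v:np.degrees(np.arctan2(v[1],v[0]))
print("key x axis deg",ang(k[0]-k[1]),ang(k[3]-k[2]),ang(k.mean(0)-r.mean(0)), "y axis", ang(k[0]-k[3]),ang(k[1]-k[2]))
# rack top long edges z=.085
e=ray("top",ctr([(322,213),(692,340),(265,388),(638,513)],(325,190)),0.085);print("rack",ang(e[0]-e[1]),ang(e[2]-e[3]),e.mean(0))
s=ray("top",ctr([(60,15),(748,85),(32,240),(725,315)],(80,195)),0.02);print("stand",ang(s[0]-s[1]),ang(s[2]-s[3]),"gap y",ang(g[0]-g[3]),ang(g[1]-g[2]))
for n in("blue_key","red_key"):
  d=arm.silhouettes("side",n);print(n,[(round(x["score"],2),np.argwhere(x["pixels"]).mean(0).round()) for x in d])
print([ (p["position"],p["score"]) for c in("top","side") for p in arm.pinpoint(c,"gap")])
E
```

```text
k [ 0.5093 -0.2596  0.119 ] [np.float64(0.0317), np.float64(0.041), np.float64(0.0306), np.float64(0.0417)]
r [ 0.4842 -0.33    0.119 ] [np.float64(0.0325), np.float64(0.0411), np.float64(0.0309), np.float64(0.0416)]
g [0.5843 0.1591 0.125 ] [np.float64(0.0177), np.float64(0.0426), np.float64(0.0184), np.float64(0.041)]
key x axis deg 72.12556825070395 73.25357259442981 70.32154083108234 y axis -16.15171583595357 -17.70520127178387
rack 70.12110916002305 70.6926065604267 [ 0.4965 -0.2965  0.085 ]
stand 83.34392331288154 83.07983989701646 gap y -3.9168740078162454 -3.2535602853152144
blue_key [(0.94, array([310., 445.])), (0.77, array([287., 327.])), (0.58, array([310., 368.])), (0.47, array([232., 262.]))]
red_key [(0.82, array([341., 388.]))]
[([0.5815, 0.1629, 0.1257], 0.66), ([0.584, 0.1574, 0.1224], 0.57)]
```

Call:
move_arm --increments '[{"twist": 0.122, "jaw": 1}, {"twist": 0.122, "jaw": 1}, {"twist": 0.122, "jaw": 1}, {"twist": 0.122, "jaw": 1}, {"twist": 0.122, "jaw": 1}, {"twist": 0.122, "jaw": 1}, {"twist": 0.122, "jaw": 1}, {"twist": 0.122, "jaw": 1}, {"twist": 0.122, "jaw": 1}, {"twist": 0.122, "jaw": 1}, {"twist": 0.122, "jaw": 1}, {"twist": 0.122, "jaw": 1}]'

```text
$.increments[0]: bad value
```

Call:
move_arm --increments '[{"dx": 0.031, "dy": -0.0205, "jaw": 1}, {"dx": 0.031, "dy": -0.0205, "jaw": 1}, {"dx": 0.031, "dy": -0.0205, "jaw": 1}, {"dx": 0.031, "dy": -0.0205, "jaw": 1}, {"dx": 0.031, "dy": -0.0205, "jaw": 1}, {"dx": 0.031, "dy": -0.0205, "jaw": 1}, {"dx": 0.031, "dy": -0.0205, "jaw": 1}, {"dx": 0.031, "dy": -0.0205, "jaw": 1}, {"dx": 0.031, "dy": -0.0205, "jaw": 1}, {"dx": 0.031, "dy": -0.0205, "jaw": 1}, {"dx": 0.031, "dy": -0.0205, "jaw": 1}, {"dx": 0.031, "dy": -0.0205, "jaw": 1}]'

```text
$.increments[0]: bad value
```

Call:
move_arm --increments '[{"dx": 0.031, "dy": -0.0205, "jaw": 1}, {"dx": 0.031, "dy": -0.0205, "jaw": 1}, {"dx": 0.031, "dy": -0.0205, "jaw": 1}, {"dx": 0.031, "dy": -0.0205, "jaw": 1}, {"dx": 0.031, "dy": -0.0205, "jaw": 1}, {"dx": 0.031, "dy": -0.0205, "jaw": 1}, {"dx": 0.031, "dy": -0.0205, "jaw": 1}, {"dx": 0.031, "dy": -0.0205, "jaw": 1}, {"dx": 0.031, "dy": -0.0205, "jaw": 1}, {"dx": 0.031, "dy": -0.0205, "jaw": 1}, {"dx": 0.031, "dy": -0.0205, "jaw": 1}, {"jaw": 1}]'

```text
$.increments[0]: bad value
```

Call:
move_arm --increments '[{"dx": 0, "dy": 0, "dz": 0, "twist": 0.122, "jaw": 1}, {"dx": 0, "dy": 0, "dz": 0, "twist": 0.122, "jaw": 1}, {"dx": 0, "dy": 0, "dz": 0, "twist": 0.122, "jaw": 1}, {"dx": 0, "dy": 0, "dz": 0, "twist": 0.122, "jaw": 1}, {"dx": 0, "dy": 0, "dz": 0, "twist": 0.122, "jaw": 1}, {"dx": 0, "dy": 0, "dz": 0, "twist": 0.122, "jaw": 1}, {"dx": 0, "dy": 0, "dz": 0, "twist": 0.122, "jaw": 1}, {"dx": 0, "dy": 0, "dz": 0, "twist": 0.122, "jaw": 1}, {"dx": 0, "dy": 0, "dz": 0, "twist": 0.122, "jaw": 1}, {"dx": 0, "dy": 0, "dz": 0, "twist": 0.122, "jaw": 1}, {"dx": 0, "dy": 0, "dz": 0, "twist": 0.122, "jaw": 1}, {"dx": 0, "dy": 0, "dz": 0, "twist": 0.122, "jaw": 1}]'

```text
t: 1.9
eef_pos: [0.2868, 0.611, 0.2922]
ee_rot: [-3.142, -0.0, -1.909]
force: [-0.3, -0.3, -0.1]
width: 0.0878
gripper_force: 0.0
```

Call:
move_arm --increments '[{"dx": 0.031, "dy": -0.0205, "dz": 0, "twist": 0, "jaw": 1}, {"dx": 0.031, "dy": -0.0205, "dz": 0, "twist": 0, "jaw": 1}, {"dx": 0.031, "dy": -0.0205, "dz": 0, "twist": 0, "jaw": 1}, {"dx": 0.031, "dy": -0.0205, "dz": 0, "twist": 0, "jaw": 1}, {"dx": 0.031, "dy": -0.0205, "dz": 0, "twist": 0, "jaw": 1}, {"dx": 0.031, "dy": -0.0205, "dz": 0, "twist": 0, "jaw": 1}, {"dx": 0.031, "dy": -0.0205, "dz": 0, "twist": 0, "jaw": 1}, {"dx": 0.031, "dy": -0.0205, "dz": 0, "twist": 0, "jaw": 1}, {"dx": 0.031, "dy": -0.0205, "dz": 0, "twist": 0, "jaw": 1}, {"dx": 0.031, "dy": -0.0205, "dz": 0, "twist": 0, "jaw": 1}, {"dx": 0.031, "dy": -0.0205, "dz": 0, "twist": 0, "jaw": 1}, {"dx": 0.031, "dy": -0.0205, "dz": 0, "twist": 0, "jaw": 1}]'

```text
t: 2.9
eef_pos: [0.3981, 0.1774, 0.2926]
ee_rot: [-3.141, 0.001, -1.902]
force: [1.0, -0.2, 0.7]
width: 0.0878
gripper_force: 0.0
```

Call:
move_arm --increments '[{"dx": 0.031, "dy": -0.0205, "dz": 0, "twist": 0, "jaw": 1}, {"dx": 0.031, "dy": -0.0205, "dz": 0, "twist": 0, "jaw": 1}, {"dx": 0.031, "dy": -0.0205, "dz": 0, "twist": 0, "jaw": 1}, {"dx": 0.031, "dy": -0.0205, "dz": 0, "twist": 0, "jaw": 1}, {"dx": 0.031, "dy": -0.0205, "dz": 0, "twist": 0, "jaw": 1}, {"dx": 0.031, "dy": -0.0205, "dz": 0, "twist": 0, "jaw": 1}, {"dx": 0.031, "dy": -0.0205, "dz": 0, "twist": 0, "jaw": 1}, {"dx": 0.031, "dy": -0.0205, "dz": 0, "twist": 0, "jaw": 1}, {"dx": 0.031, "dy": -0.0205, "dz": 0, "twist": 0, "jaw": 1}, {"dx": 0.031, "dy": -0.0205, "dz": 0, "twist": 0, "jaw": 1}, {"dx": 0.031, "dy": -0.0205, "dz": 0, "twist": 0, "jaw": 1}, {"dx": 0, "dy": 0, "dz": 0, "twist": 0, "jaw": 1}]'

```text
t: 3.9
eef_pos: [0.501, -0.2216, 0.2916]
ee_rot: [3.141, -0.001, -1.906]
force: [1.4, 1.1, 0.2]
width: 0.0876
gripper_force: 0.0
```

Call:
move_arm --increments '[{"dx": 0.0164, "dy": -0.0099, "dz": 0, "twist": 0, "jaw": 1}, {"dx": 0.0164, "dy": -0.0099, "dz": 0, "twist": 0, "jaw": 1}, {"dx": 0, "dy": 0, "dz": 0.025, "twist": 0, "jaw": 1}, {"dx": 0, "dy": 0, "dz": 0.03, "twist": 0, "jaw": 1}, {"dx": 0, "dy": 0, "dz": 0.025, "twist": 0, "jaw": 1}, {"dx": 0, "dy": 0, "dz": 0.006, "twist": 0, "jaw": 1}, {"dx": 0, "dy": 0, "dz": 0, "twist": 0, "jaw": 1}]'

```text
t: 4.48
eef_pos: [0.5072, -0.254, 0.2045]
ee_rot: [3.138, -0.001, -1.903]
force: [1.1, -0.7, -0.1]
width: 0.0874
gripper_force: 0.0
```

```bash
python3 - <<'E'
from h import *
s=arm.get_state();print(s["eef_pos"],s["ee_rot"],s["t"])
a=arm.grab_frame("side");b=arm.grab_frame("top")
im=np.hstack([cv2.resize(a[230:430,300:500],None,fx=2,fy=2),cv2.resize(b[190:390,330:530],None,fx=2,fy=2)])
cv2.imwrite("pics/c3.png",im)
E
```

```text
[ 0.50721303 -0.25404218  0.20453973] [ 3.13777232e+00 -7.35701448e-04 -1.90294740e+00] 4.4833
```

View pics/c3.png

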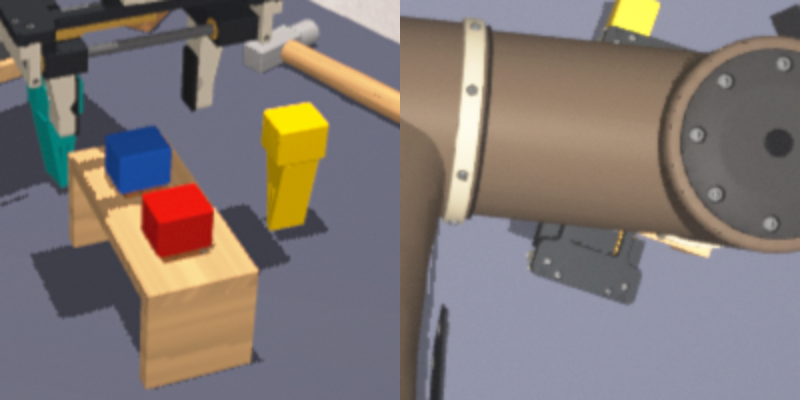

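The side crop shows the open fingers straddling the blue head (left crop 138,160). They are clear of the red head and of the yellow look-alike, so I'm going down.

Call:
move_arm --increments '[{"dx": 0.003, "dy": -0.003, "dz": 0.015, "twist": 0, "jaw": 1}, {"dx": 0, "dy": 0, "dz": 0.018, "twist": 0, "jaw": 1}, {"dx": 0, "dy": 0, "dz": 0.012, "twist": 0, "jaw": 1}, {"dx": 0, "dy": 0, "dz": 0.003, "twist": 0, "jaw": 1}, {"dx": 0, "dy": 0, "dz": 0, "twist": 0, "jaw": 1}, {"dx": 0, "dy": 0, "dz": 0, "twist": 0, "jaw": 1}, {"dx": 0, "dy": 0, "dz": 0, "twist": 0, "jaw": 1}]'

```text
t: 5.17
eef_pos: [0.511, -0.2582, 0.1598]
ee_rot: [-3.139, 0.0, -1.902]
force: [0.3, 0.3, -0.5]
width: 0.0875
gripper_force: 0.0
```

Call:
move_arm --force 55 --increments '[{"dx": 0, "dy": 0, "dz": 0.005, "twist": 0, "jaw": 1}, {"dx": 0, "dy": 0, "dz": 0, "twist": 0, "jaw": 1}, {"dx": 0, "dy": 0, "dz": 0, "twist": 0, "jaw": -1}, {"dx": 0, "dy": 0, "dz": 0, "twist": 0, "jaw": -1}, {"dx": 0, "dy": 0, "dz": 0, "twist": 0, "jaw": -1}, {"dx": 0, "dy": 0, "dz": 0, "twist": 0, "jaw": -1}, {"dx": 0, "dy": 0, "dz": 0, "twist": 0, "jaw": -1}, {"dx": 0, "dy": 0, "dz": 0, "twist": 0, "jaw": -1}, {"dx": 0, "dy": 0, "dz": 0, "twist": 0, "jaw": -1}, {"dx": 0, "dy": 0, "dz": 0, "twist": 0, "jaw": -1}]'

```text
t: 6.0
eef_pos: [0.51, -0.258, 0.1532]
ee_rot: [3.142, -0.0, -1.903]
force: [1.8, 0.0, -0.2]
width: 0.0419
gripper_force: 55.0
```

Call:
move_arm --increments '[{"dx": 0, "dy": 0, "dz": -0.01, "twist": 0, "jaw": -1}, {"dx": 0, "dy": 0, "dz": -0.015, "twist": 0, "jaw": -1}, {"dx": 0, "dy": 0, "dz": -0.02, "twist": 0, "jaw": -1}, {"dx": 0, "dy": 0, "dz": -0.025, "twist": 0, "jaw": -1}, {"dx": 0, "dy": 0, "dz": -0.03, "twist": 0, "jaw": -1}, {"dx": 0, "dy": 0, "dz": -0.03, "twist": 0, "jaw": -1}, {"dx": 0, "dy": 0, "dz": -0.03, "twist": 0, "jaw": -1}, {"dx": 0, "dy": 0, "dz": -0.015, "twist": 0, "jaw": -1}, {"dx": 0, "dy": 0, "dz": 0, "twist": 0, "jaw": -1}]'

```text
t: 6.75
eef_pos: [0.5112, -0.2586, 0.3334]
ee_rot: [-3.134, 0.0, -1.902]
force: [0.2, -0.2, 0.4]
width: 0.0416
gripper_force: 55.0
```

Call:
move_arm --increments '[{"dx": -0.02, "dy": 0.003, "dz": 0, "twist": 0, "jaw": -1}, {"dx": -0.035, "dy": 0.0056, "dz": 0, "twist": 0, "jaw": -1}, {"dx": -0.04, "dy": 0.0064, "dz": 0, "twist": 0, "jaw": -1}, {"dx": -0.04, "dy": 0.0064, "dz": 0, "twist": 0, "jaw": -1}, {"dx": -0.04, "dy": 0.0064, "dz": 0, "twist": 0, "jaw": -1}, {"dx": -0.04, "dy": 0.0064, "dz": 0, "twist": 0, "jaw": -1}, {"dx": -0.04, "dy": 0.0064, "dz": 0, "twist": 0, "jaw": -1}, {"dx": -0.04, "dy": 0.0064, "dz": 0, "twist": 0, "jaw": -1}, {"dx": -0.04, "dy": 0.0064, "dz": 0, "twist": 0, "jaw": -1}, {"dx": -0.035, "dy": 0.0056, "dz": 0, "twist": 0, "jaw": -1}, {"dx": -0.03, "dy": 0.0048, "dz": 0, "twist": 0, "jaw": -1}, {"dx": -0.018, "dy": 0.003, "dz": 0, "twist": 0, "jaw": -1}]'

```text
t: 7.75
eef_pos: [0.583, 0.1619, 0.3275]
ee_rot: [3.141, -0.0, -1.901]
force: [0.1, 0.3, -1.2]
width: 0.042
gripper_force: 55.0
```

Call:
move_arm --increments '[{"dx": 0, "dy": 0, "dz": 0, "twist": -0.11, "jaw": -1}, {"dx": 0, "dy": 0, "dz": 0, "twist": -0.11, "jaw": -1}, {"dx": 0, "dy": 0, "dz": 0.01, "twist": 0, "jaw": -1}, {"dx": 0, "dy": 0, "dz": 0, "twist": 0, "jaw": -1}, {"dx": 0, "dy": 0, "dz": 0, "twist": 0, "jaw": -1}]'

```text
t: 8.17
eef_pos: [0.5825, 0.1583, 0.317]
ee_rot: [3.14, -0.001, -1.687]
force: [0.0, -0.6, -0.8]
width: 0.0417
gripper_force: 55.0
```

```bash
python3 - <<'E'
from h import *
a=arm.grab_frame("side");b=arm.grab_frame("top")
im=np.hstack([cv2.resize(a[100:300,180:380],None,fx=2,fy=2),cv2.resize(b[140:340,80:280],None,fx=2,fy=2)])
cv2.imwrite("pics/c4.png",im)
s=arm.get_state();print(s["eef_pos"],s["ee_rot"],s["t"])
for n in ("blue_key","gap"):print(n,[(np.round(d["position"],4),round(d["score"],2)) for d in arm.pinpoint("side",n)])
E
```

```text
[0.5830488  0.15843325 0.31804231] [ 3.14130221e+00 -3.49833542e-04 -1.68567623e+00] 8.2667
blue_key [(array([0.5787, 0.1582, 0.1737]), 0.94), (array([ 0.6416, -0.2986,  0.0013]), 0.74), (array([ 0.5307, -0.1323,  0.0022]), 0.57)]
gap [(array([0.5837, 0.1607, 0.1237]), 0.62), (array([0.5801, 0.1582, 0.1753]), 0.56)]
```

View pics/c4.png

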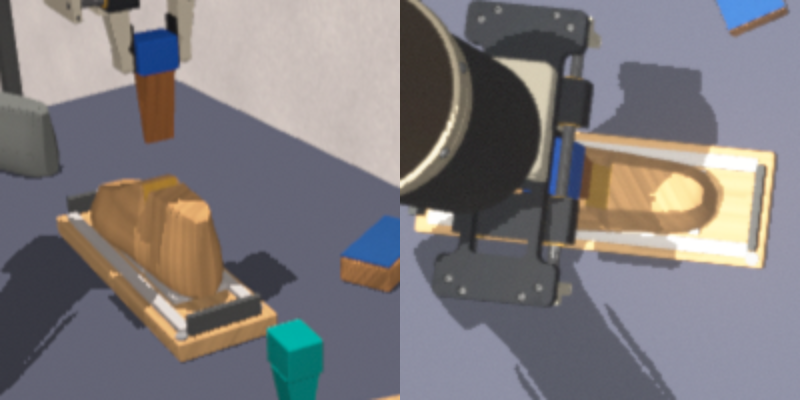

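The side crop shows the blue key held upright (155,85) straight above the brass-lined gap (160,185). The offset is about 1 mm, so I'll lower it into the gap.

Call:
move_arm --increments '[{"dx": -0.001, "dy": -0.001, "dz": 0.015, "twist": 0, "jaw": -1}, {"dx": 0, "dy": 0, "dz": 0.02, "twist": 0, "jaw": -1}, {"dx": 0, "dy": 0, "dz": 0.015, "twist": 0, "jaw": -1}, {"dx": 0, "dy": 0, "dz": 0.012, "twist": 0, "jaw": -1}, {"dx": 0, "dy": 0, "dz": 0.01, "twist": 0, "jaw": -1}, {"dx": 0, "dy": 0, "dz": 0.006, "twist": 0, "jaw": -1}, {"dx": 0, "dy": 0, "dz": 0, "twist": 0, "jaw": -1}, {"dx": 0, "dy": 0, "dz": 0, "twist": 0, "jaw": -1}]'

```text
t: 9.03
eef_pos: [0.5844, 0.1601, 0.2405]
ee_rot: [-3.141, 0.0, -1.683]
force: [-0.0, 0.6, -1.6]
width: 0.042
gripper_force: 55.0
```

Now to press it down gently.

Call:
move_arm --force 60 --increments '[{"dx": 0, "dy": 0, "dz": 0.004, "twist": 0, "jaw": -1}, {"dx": 0, "dy": 0, "dz": 0.004, "twist": 0, "jaw": -1}, {"dx": 0, "dy": 0, "dz": 0.003, "twist": 0, "jaw": -1}, {"dx": 0, "dy": 0, "dz": 0.003, "twist": 0, "jaw": -1}, {"dx": 0, "dy": 0, "dz": 0.003, "twist": 0, "jaw": -1}, {"dx": 0, "dy": 0, "dz": 0.003, "twist": 0, "jaw": -1}, {"dx": 0, "dy": 0, "dz": 0, "twist": 0, "jaw": -1}]'

```text
t: 9.62
eef_pos: [0.586, 0.1609, 0.2221]
ee_rot: [-3.137, 0.003, -1.682]
force: [2.6, 4.3, 5.4]
width: 0.0418
gripper_force: 60.0
```

Call:
move_arm --increments '[{"dx": 0, "dy": 0, "dz": 0.003, "twist": 0, "jaw": -1}, {"dx": 0, "dy": 0, "dz": 0.003, "twist": 0, "jaw": -1}, {"dx": 0, "dy": 0, "dz": 0.003, "twist": 0, "jaw": -1}, {"dx": 0, "dy": 0, "dz": 0.003, "twist": 0, "jaw": -1}, {"dx": 0, "dy": 0, "dz": 0.003, "twist": 0, "jaw": -1}, {"dx": 0, "dy": 0, "dz": 0.003, "twist": 0, "jaw": -1}, {"dx": 0, "dy": 0, "dz": 0, "twist": 0, "jaw": -1}]'

```text
t: 10.2
eef_pos: [0.5861, 0.1609, 0.2041]
ee_rot: [-3.137, 0.003, -1.682]
force: [3.3, 3.3, 6.0]
width: 0.0418
gripper_force: 60.0
```

Call:
move_arm --increments '[{"dx": 0, "dy": 0, "dz": 0.002, "twist": 0, "jaw": -1}, {"dx": 0, "dy": 0, "dz": 0.002, "twist": 0, "jaw": -1}, {"dx": 0, "dy": 0, "dz": 0.002, "twist": 0, "jaw": -1}, {"dx": 0, "dy": 0, "dz": 0, "twist": 0, "jaw": -1}]'

```text
t: 10.53
eef_pos: [0.5862, 0.161, 0.1984]
ee_rot: [-3.136, 0.003, -1.682]
force: [1.7, 4.9, 6.0]
width: 0.042
gripper_force: 60.0
```

```bash
python3 - <<'E'
from h import *
a=arm.grab_frame("side")
cv2.imwrite("pics/c5.png",cv2.resize(a[110:260,190:340],None,fx=4,fy=4,interpolation=cv2.INTER_CUBIC))
s=arm.get_state();print(s["eef_pos"],s["ee_rot"],s["t"],s["force"])
for n in ("blue_key","gap"):print(n,[(np.round(d["position"],4),round(d["score"],2)) for d in arm.pinpoint("side",n)])
E
```

```text
[0.58614442 0.16094552 0.19836336] [-3.13651014e+00  2.84757592e-03 -1.68190504e+00] 10.5833 [2.3675014  2.8692229  6.21307974]
blue_key [(array([ 0.5291, -0.131 ,  0.0037]), 0.83), (array([ 0.6364, -0.303 ,  0.0008]), 0.66)]
gap [(array([0.5853, 0.157 , 0.1235]), 0.67)]
```

View pics/c5.png

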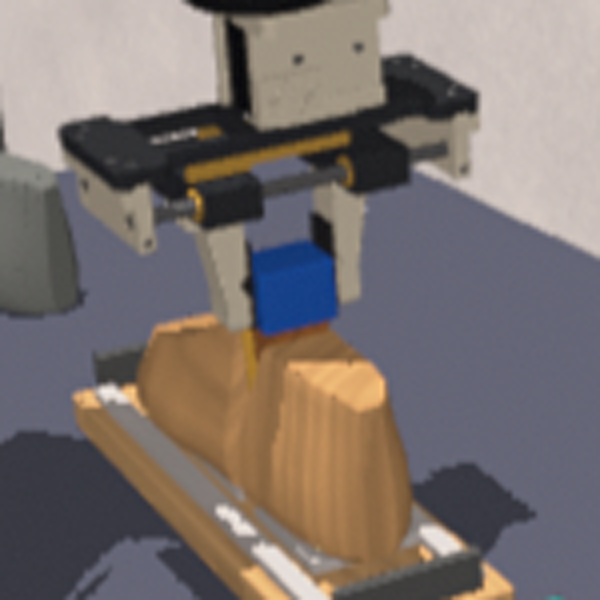

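The head (295,290) is just above the last, with a thin strip of brown wedge still showing. No hard stop felt yet, so I'll press further.

Call:
move_arm --increments '[{"dx": 0, "dy": 0, "dz": 0.002, "twist": 0, "jaw": -1}, {"dx": 0, "dy": 0, "dz": 0.002, "twist": 0, "jaw": -1}, {"dx": 0, "dy": 0, "dz": 0, "twist": 0, "jaw": -1}]'

```text
t: 10.93
eef_pos: [0.5863, 0.161, 0.1967]
ee_rot: [-3.135, 0.003, -1.682]
force: [-4.2, 4.8, 23.3]
width: 0.0417
gripper_force: 60.0
```

The force jumped to 23 N at the expected tight depth (TCP 0.197), so I'll release and back off.

Call:
move_arm --increments '[{"dx": 0, "dy": 0, "dz": -0.001, "twist": 0, "jaw": -1}, {"dx": 0, "dy": 0, "dz": 0, "twist": 0, "jaw": 1}, {"dx": 0, "dy": 0, "dz": 0, "twist": 0, "jaw": 1}, {"dx": 0, "dy": 0, "dz": 0, "twist": 0, "jaw": 1}, {"dx": 0, "dy": 0, "dz": 0, "twist": 0, "jaw": 1}, {"dx": 0, "dy": 0, "dz": 0, "twist": 0, "jaw": 1}, {"dx": 0, "dy": 0, "dz": 0, "twist": 0, "jaw": 1}, {"dx": 0, "dy": 0, "dz": 0, "twist": 0, "jaw": 1}]'

```text
t: 11.6
eef_pos: [0.5842, 0.1597, 0.1929]
ee_rot: [3.141, -0.0, -1.683]
force: [0.3, 0.0, 0.7]
width: 0.0825
gripper_force: 0.0
```

Call:
move_arm --increments '[{"dx": 0, "dy": 0, "dz": -0.01, "twist": 0, "jaw": 1}, {"dx": 0, "dy": 0, "dz": -0.02, "twist": 0, "jaw": 1}, {"dx": 0, "dy": 0, "dz": -0.03, "twist": 0, "jaw": 1}, {"dx": 0, "dy": 0, "dz": -0.03, "twist": 0, "jaw": 1}, {"dx": -0.035, "dy": 0, "dz": 0, "twist": 0, "jaw": 1}, {"dx": -0.04, "dy": 0, "dz": 0, "twist": 0, "jaw": 1}, {"dx": -0.04, "dy": 0, "dz": 0, "twist": 0, "jaw": 1}, {"dx": -0.04, "dy": 0, "dz": 0, "twist": 0, "jaw": 1}, {"dx": -0.03, "dy": 0, "dz": 0, "twist": 0, "jaw": 1}, {"dx": 0, "dy": 0, "dz": 0, "twist": 0, "jaw": 1}, {"dx": 0, "dy": 0, "dz": 0, "twist": 0, "jaw": 1}]'

```text
t: 12.52
eef_pos: [0.6046, 0.3454, 0.2829]
ee_rot: [3.141, -0.001, -1.681]
force: [0.9, -0.5, -0.2]
width: 0.0877
gripper_force: 0.0
```

```bash
python3 - <<'E'
from h import *
a=arm.grab_frame("side");b=arm.grab_frame("top")
im=np.hstack([cv2.resize(a[130:280,190:340],(400,400)),cv2.resize(b[165:315,100:250],(400,400))])
cv2.imwrite("pics/c6.png",im)
for c in("side","top"):
 for n in ("blue_key","gap"):print(c,n,[(np.round(d["position"],4),round(d["score"],2)) for d in arm.pinpoint(c,n)])
s=arm.get_state();print(s["eef_pos"],s["t"],s["width"])
print(proj("side",[[.5845,.1595,.163]]),proj("top",[[.5845,.1595,.163]]))
E
```

```text
side blue_key [(array([ 0.6403, -0.3004,  0.0032]), 0.73), (array([ 0.5304, -0.1365,  0.0025]), 0.56)]
side gap [(array([0.5877, 0.1566, 0.1222]), 0.63)]
top blue_key [(array([0.5901, 0.1597, 0.0514]), 0.77), (array([ 0.6388, -0.2975, -0.0026]), 0.58), (array([ 0.5298, -0.1361, -0.0021]), 0.57)]
top gap [(array([0.5808, 0.1619, 0.1237]), 0.78)]
[0.60503759 0.3426089  0.28380403] 12.8167 0.0878349984156153
[[260.23286715 174.55818324]] [[172.93459389 229.50999423]]
```

View pics/c6.png

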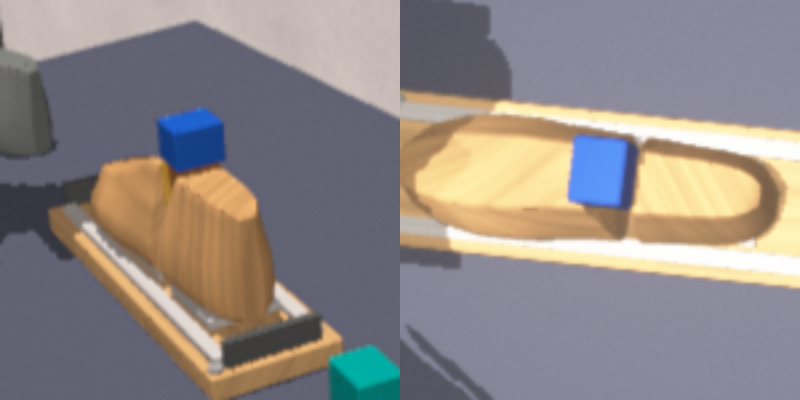

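The blue key (side crop 190,140; top crop 600,172) stands upright in the gap with its head almost down on the last. Its estimated bottom is about 72 mm below the mouth, and the arm is clear, so I'm handing in.

```bash
python3 -c "
from station import arm;print(arm.job_done())"
```

```text
the job is handed in; nothing more can be done
None
```

I drove the blue key into the gap to its hard stop, midway across the last, then released it and handed the job in at about 13 s; the red key was left in the rack, and no verdict was returned.

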